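Free the crossbar of the silk stretcher frame

ROBOT

A 7-joint arm with a two-finger parallel gripper is mounted at the origin on the work surface. World frame = base frame: x ahead of the robot, y to its left, z up, the work surface at z = 0. Lengths are in mm, angles in rad, forces in N, time in s.
With the tool pointing down it reaches from about 425 to 1025 mm from the base axis. Payload 9.4 kg.
Tool frame: the origin (TCP) lies at the very end of the fingers, on their centre line; the grasp point (between the pads) lies 19 mm behind it; y points along the fingers, z is the direction in which the jaws open and shut, and the axes are right-handed (so a half turn about y gives the same grasp; the last joint's range is limited). The gripper opens to 85 mm and grips with 20 to 120 N. Pads are 22 mm wide; open, the fingers measure 114 mm over their backs; the gripper's body (76 mm by 85 mm) begins 54 mm behind the grasp point. The pads swing forward as they close: fully open they stand 13 mm farther back than shut.
Start: joints at [1.084, 0.599, -0.003, 1.599, 0.002, 0.943, -0.08], TCP at [288.85, -664.974, 231.275] pointing down, gripper open.
Joint ranges: [-2.57, 2.57], [-0.35, 1.97], [-1.29, 1.29], [0.11, 2.56], [-1.05, 4.19], [0.11, 1.86], [-2.63, 2.63]. Speed limits (rad/s): [2.22, 2.22, 3.01, 3.01, 3.14, 3.14, 3.14].

INTERFACE

Orientations are given as a unit quaternion [w, x, y, z].
In Python, from bench import env gives the robot as it stands.
- The arm moves only by the tool drive_tool, never from a script. Its argument "increments" is one flat list of numbers, 4 for each row, row after row: the shift along the tool's x, y, z in mm, then the turn about the tool's y in degrees. In form: [tx, ty, tz, yaw, tx, ty, tz, yaw, ...]. A call has 1 to 12 rows; each row is the pose to reach, as a shift and turn from the pose commanded when the call began, along the tool's axes at that moment; what a row does not reach only later rows make up. A row lasts 1/8 s, in which the tool goes at most 62.5 mm and 10.7 degrees, less where a joint would pass 70% of its speed; a pose out of reach is approached as far as the arm can. A call with a gripper value outside its range is refused whole. "gripper" is the finger opening in mm, from 0 to 85.4, set as the call begins (left out, the last holds). The fingers move at their own pace and stop on an object; "squeeze" is the grip in N (left out, the last holds). Time passes only in rows, so rows that repeat a pose let the fingers close. It gives the time, the measured TCP pose, the force and the opening at its end, in the units of the state.
- env.sense(): the state, without advancing time (a new reading comes with each control period).
- env.get_image(name): name is "scene" or "top"; returns the picture (480x640x3 uint8, blue, green, red); there is no depth.
- env.camera_model(name): a dict with "intrinsics" (3x3 intrinsics, pixels), "cam_to_world" (4x4, takes a point from camera to world coordinates). Camera axes: x right, y down, z forward; pixel columns grow to the right and rows downward; lengths in mm; the calibration is good to about 2 mm. A picture is of the moment at which its call begins. camera_model takes no time and is no camera call.
- env.sign_off(): hands the job in, once; it reports no verdict.
Trained networks look in the newest picture that a camera, given by its name, has taken for a name from the list of things; names that differ only in an ending like _2 or _b are one class to them, and where a whole thing is asked for, a point or a joint stands for the part that bears it (a point fixed in the world has none). Each returns a list of dicts, best first, with "conf" (0 to 1); they miss things now and then, are a little off and sometimes report something else, mostly with a low value. They report only what shows in the picture. A call takes as long as a camera call.
- env.silhouettes(camera, query): "mask" (480x640 bool, what is visible of it) and "location" ([row, column] in pixels, amid what is visible of it).
The state is a dict: "time": time; "qpos": joint angles; "qvel": joint speeds; "effort": joint torques, N m; "tool_pos": TCP position; "tcp_rot": TCP orientation; "ft_force": force on the tool from outside, world axes, zero at the start; "moment": the same for the moment, N m; "gripper_width": finger opening in mm.
Only numpy, scipy, OpenCV 4.12 (cv2) and the standard library are available. Lean on these libraries where they do the work, as an engineer would, in place of code of your own. Each camera call takes 0.05 s, during which the arm holds its last target.

TASK

The empty wooden stretcher frame is to be reset for the next silk. Unlock its sliding crossbar: pull up the flat-sided spring collar on the end of the crossbar, turn it a quarter turn either way so that it stays up, and let go. Leave the identical collar on the far corner of the frame down in its slot.

Things in the scene. Friction and masses are not known exactly. Their poses are not given: they have to be found in the camera images.
- collar_grip (a point): Grip centre of the aluminium spring collar on one end (left or right) of the crossbar lying across the frame; the other end has a round black knob. Ribbed block, 26 mm between its flat faces, 42 long, 40 tall: 25 mm below to 15 above this point, on its vertical axis, 26 mm above the steel housing (52 mm square). x: across the flats, the way to pinch; y: lengthwise; z: up. Moves with the collar.
- collar_lift (a joint): How far that collar is pulled straight up, m: 0 down, 0.018 upper stop. A spring pulls it down: about 5 N at 0, 9 N at 0.010, 12 N at 0.018. A cross key under it sits 10 mm deep in the housing's slot, so it turns only when pulled up more than 0.010. Turned and let go, the key rests across the housing's top and this reads about 0.010.
- collar_turn (a joint): Turn of that collar about its vertical axis, rad, counterclockwise from above positive: about 0 in its slot, stops at -2.0 and 2.0. Turns easily either way once pulled up. Let go near 0 it snaps down into the slot; turned well away it stays up. Nothing within 70 mm of it is higher than its housing.
- corner_lift (a joint): How far the other, identical spring collar is pulled up, m. It stands on the far left corner block (seen from the robot) of the frame itself, not on the crossbar. It reads 0 and shall stay down.

How it is judged:
By the outcome, as a careful person would: the job done as asked, in the order asked, and still so for the second after the job is handed in, with the robot touching nothing.
It also fails if it takes over 32 s, if anything falls off the work surface, if the arm or the gripper's body presses on something with over 40 N, if the wrist force passes 120 N, or if a joint passes its speed limit or range.

## Working session

There is one attempt and no reset: what is moved stays moved. The work goes in short steps, Python scripts to look and compute and a tool call to move; the robot and the scene stay as the last step left them, time stands still between calls to the robot, and variables do not carry over. Pictures are saved under pics/ and viewed, and the job is handed in when it is done.

Besides the shell and the picture viewer there is one more tool, called after ">>>" as name(argument=value, ...) on one line, values as JSON. drive_tool: Moves the arm, as the interface text tells. Its arguments: {"type":"object","properties":{"increments":{"type":"array","items":{"type":"number"}},"gripper":{"type":"number"},"squeeze":{"type":"number"}},"required":["increments"]}

```bash
mkdir -p pics; python3 - <<'E'
from bench import env
import cv2,numpy as np
print(env.sense())
for c in ["scene","top"]:
    im=env.get_image(c); cv2.imwrite(f"pics/{c}0.png",im)
    m=env.camera_model(c); print(c,np.round(m["intrinsics"],1).tolist(),np.round(m["cam_to_world"],3).tolist())
    for q in ["collar_grip","corner_lift"]:
        for d in env.silhouettes(c,q):
            r,cc=np.where(d["mask"]); print(q,d["conf"],d["location"],d["mask"].sum(),(r.min(),r.max(),cc.min(),cc.max()) if len(r) else 0)
E
```

```text
{'time': 0.0, 'qpos': array([ 1.08428119,  0.60013422, -0.00253947,  1.6001368 ,  0.00181373,
        0.94289194, -0.07977055]), 'qvel': array([-0.00194684,  0.00143857, -0.00062857,  0.00156184,  0.00095696,
       -0.00048555,  0.0021953 ]), 'effort': array([-1.30561252e-04, -7.76447868e+01,  1.56468596e+00, -2.58007175e+01,
        1.22036878e-02,  9.10400937e-03,  8.67440178e-06]), 'tool_pos': array([ 288.65918264, -664.54069158,  230.40796617]), 'tcp_rot': array([ 0.14374529, -0.14407841,  0.69283597, -0.69177816]), 'ft_force': array([-0.46665114, -0.02712448,  0.00943953]), 'moment': array([-0.06224794,  0.01691941, -0.00745288]), 'gripper_width': 85.45302408428148}
scene [[594.6, 0.0, 322.2], [0.0, 594.6, 242.7], [0.0, 0.0, 1.0]] [[-0.868, 0.386, -0.313, 916.804], [0.497, 0.673, -0.548, 541.209], [-0.001, -0.631, -0.776, 834.081], [0.0, 0.0, 0.0, 1.0]]
collar_grip 0.63 [189.3, 354.0] 498 (np.int64(170), np.int64(205), np.int64(341), np.int64(361))
top [[549.1, 0.0, 321.1], [0.0, 549.1, 232.1], [0.0, 0.0, 1.0]] [[-0.028, -0.982, 0.187, 470.485], [-0.999, 0.022, -0.036, 68.752], [0.031, -0.188, -0.982, 1031.73], [0.0, 0.0, 0.0, 1.0]]
collar_grip 0.68 [309.7, 384.6] 382 (np.int64(300), np.int64(318), np.int64(372), np.int64(399))
corner_lift 0.55 [151.1, 241.3] 482 (np.int64(140), np.int64(162), np.int64(228), np.int64(254))
```

View pics/scene0.png

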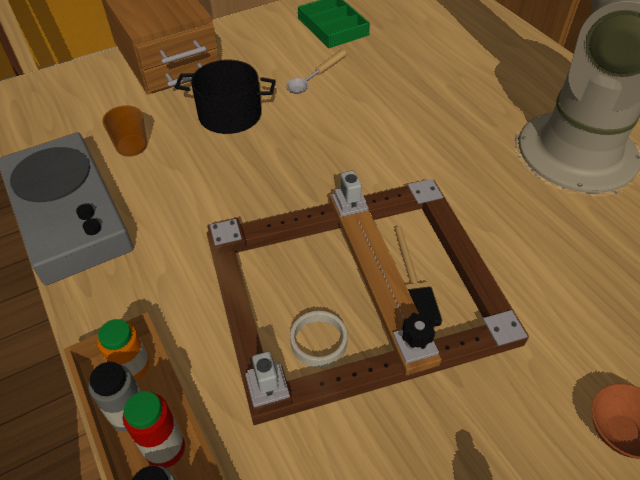

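View pics/top0.png

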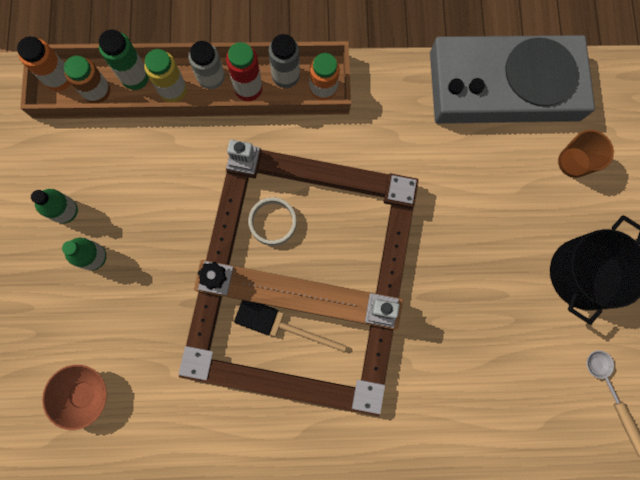

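The collar to lift is at the crossbar's right end: scene (350,187), top (384,309). The corner collar to leave alone is at scene (265,375), top (241,151). I'll zoom in for its orientation.

```bash
python3 - <<'E'
import cv2,numpy as np
a=cv2.imread("pics/scene0.png")[155:230,315:395]; b=cv2.imread("pics/top0.png")[275:345,345:425]
a=cv2.resize(a,(400,375),interpolation=cv2.INTER_CUBIC);b=cv2.resize(b,(400,350),interpolation=cv2.INTER_CUBIC)
o=np.zeros((375,800,3),np.uint8);o[:,:400]=a;o[:350,400:]=b;cv2.imwrite("pics/zoom0.png",o)
E
```

```text
(no output)
```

View pics/zoom0.png

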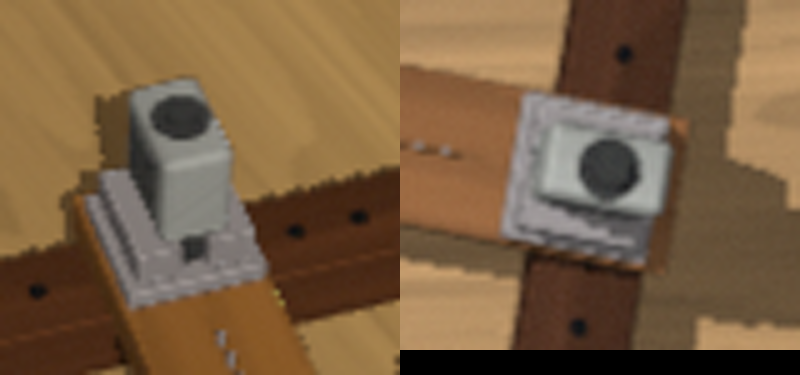

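```bash
cat >h.py <<'E'
import numpy as np,cv2
from scipy.optimize import minimize
from bench import env
def proj(c,P):
    m=env.camera_model(c);T=np.linalg.inv(m["cam_to_world"]);p=np.asarray(P)@T[:3,:3].T+T[:3,3]
    q=p@m["intrinsics"].T;return q[:,:2]/q[:,2:]
def ray(c,uv):
    m=env.camera_model(c);d=np.linalg.solve(m["intrinsics"],[uv[0],uv[1],1]);M=m["cam_to_world"]
    d=M[:3,:3]@d;return M[:3,3],d/np.linalg.norm(d)
def tri(uvs):
    A=np.zeros((3,3));b=np.zeros(3)
    for c,uv in uvs.items():
        o,d=ray(c,uv);P=np.eye(3)-np.outer(d,d);A+=P;b+=P@o
    x=np.linalg.solve(A,b)
    return x,[np.linalg.norm((np.eye(3)-np.outer(d,d))@(x-o)) for o,d in (ray(c,u) for c,u in uvs.items())]
def box(x,y,z,t):
    B=np.array([[a,b,c] for a in(-13,13) for b in(-21,21) for c in(-25,15)],float)
    R=np.array([[np.cos(t),-np.sin(t),0],[np.sin(t),np.cos(t),0],[0,0,1]]);return B@R.T+[x,y,z]
def soft(c,p,S=8):
    h=cv2.convexHull(proj(c,box(*p)).astype(np.float32));im=np.zeros((480*2,640*2),np.uint8)
    cv2.fillConvexPoly(im,np.round((h*2+.5)*16).astype(np.int32),255,cv2.LINE_AA,4)
    return cv2.resize(im,(640,480),interpolation=cv2.INTER_AREA)/255.
E
python3 - <<'E'
from h import *
x,e=tri({"scene":(351.4,178.4),"top":(386.6,308.4)});print("disc",x,e)
# housing edges in top at z approx top of housing
def atz(c,uv,z):
    o,d=ray(c,uv);return o+d*(z-o[2])/d[2]
z=x[2]-15
f=lambda u,v:(345+(u-400)/5,275+v/5)
for n,a,b,zz in [("housing up",(527,95),(670,120),z-26),("housing low",(505,232),(645,262),z-26),("hous left",(525,97),(503,232),z-26),("collar up",(550,125),(668,142),z+15),("collar low",(545,195),(655,213),z+15)]:
    A,B=atz("top",f(*a),zz),atz("top",f(*b),zz);d=B-A;print(n,np.round(A),np.round(B),np.degrees(np.arctan2(d[1],d[0])),np.linalg.norm(d))
M={}
for c in["scene","top"]:
    env.get_image(c)
    M[c]=env.silhouettes(c,"collar_grip")[0]["mask"].astype(float)
cost=lambda p:sum(((soft(c,p)-M[c])**2).sum() for c in M)
for y0 in(-90-8,-80,-110):
    r=minimize(cost,[*(x-[0,0,15]),np.radians(y0+90)+np.pi/2*1],method="Nelder-Mead",options=dict(initial_simplex=[np.array([*(x-[0,0,15]),np.radians(y0+90+90)])+d for d in np.vstack([np.zeros(4),np.diag([6,6,6,.2])])]))
    print(r.x,np.degrees(r.x[3]),r.fun)
E
```

```text
disc [512.13103386 -69.66105459 111.4322758 ] [np.float64(1.8378593606467004), np.float64(1.837859360646548)]
housing up [541. -50.  70.] [ 531. -100.   70.] -101.34945368450579 50.81412105110008
housing low [494. -40.  70.] [482. -88.  70.] -103.50531646560978 49.58289200589566
hous left [540. -49.  70.] [494. -39.  70.] 168.14983418009544 47.42645202392875
collar up [528. -52. 111.] [521. -91. 111.] -99.63406052102171 39.915915422536074
collar low [505. -49. 111.] [498. -86. 111.] -100.72769575584292 37.11835720539718
[512.49226713 -70.01182857  94.11260354   2.87627381] 164.7983497659008 271.37396386005383
[512.30226424 -70.24567174  93.77211225   2.88428138] 165.25715024986866 271.6224990388312
[ 5.12283783e+02 -7.02735688e+01  9.37934377e+01 -2.74428513e-01] -15.723595554668647 272.034925028835
```

```bash
cat >>h.py <<'E'
from scipy.spatial.transform import Rotation as Ro
def state():
    s=env.sense();w,x,y,z=s["tcp_rot"];R=Ro.from_quat([x,y,z,w]).as_matrix();return s,R
def goto(target,zang):
    s,R=state();print("t",s["time"],"pos",np.round(s["tool_pos"],1),"w",round(s["gripper_width"],1),"F",np.round(s["ft_force"],1),"q",np.round(s["qpos"],2))
    print("R",np.round(R,3).tolist(),"shift",np.round(R.T@(np.array(target)-s["tool_pos"]),1))
    a=np.degrees(np.arctan2(R[1,2],R[0,2]))
    # positive yaw about tool y (down) = negative world rotation
    print("z ang",a,"yaw",[-((zang+k-a+180)%360-180) for k in(0,180)])
E
python3 -c "
from h import *
goto([512,-70,160],-12)"
```

```text
t 0.5 pos [ 288.8 -664.9  231.2] w 85.3 F [-0.2 -0.3 -0.2] q [ 1.08  0.6  -0.    1.6   0.    0.94 -0.08]
R [[-0.917, -0.0, 0.398], [-0.398, 0.0, -0.917], [0.0, -1.0, -0.0]] shift [-441.7   71.3 -456.8]
z ang -66.521235384391 yaw [np.float64(-54.52123538439099), np.float64(125.47876461560901)]
```

>>> drive_tool(increments=[-18, 0, -18, -2, -53, 0, -55, -6.5, -95, 0, -98, -11.5, -137, 0, -142, -17, -179, 0, -185, -22, -221, 0, -228, -27, -263, 0, -272, -32.5, -305, 0, -315, -37.5, -347, 0, -359, -43, -389, 0, -402, -48, -424, 0, -438, -52.5, -442, 0, -457, -54.5], gripper=85, squeeze=60)

```text
time: 2.0
tool_pos: [513.1, -66.7, 231.6]
tcp_rot: [-0.447, 0.446, -0.548, 0.549]
ft_force: [-0.8, -0.5, 0.2]
gripper_width: 85.0
```

```bash
python3 -c "
from h import *
goto([512,-70,79],-12)
a=env.get_image('scene')[100:260,240:440];b=env.get_image('top')[230:390,300:500]
a,b=[cv2.resize(i,(400,320)) for i in(a,b)]
cv2.imwrite('pics/hover.png',np.hstack([a,b]))"
```

```text
t 2.0 pos [513.1 -66.7 231.6] w 85.0 F [-0.8 -0.5  0.2] q [ 0.28  0.37 -0.34  2.06  0.18  0.74 -0.38]
R [[-0.203, 0.001, 0.979], [-0.979, 0.001, -0.203], [-0.001, -1.0, 0.001]] shift [  3.6 152.6  -0.6]
z ang -11.734021022218691 yaw [np.float64(0.26597897778131596), np.float64(-179.7340210222187)]
```

View pics/hover.png

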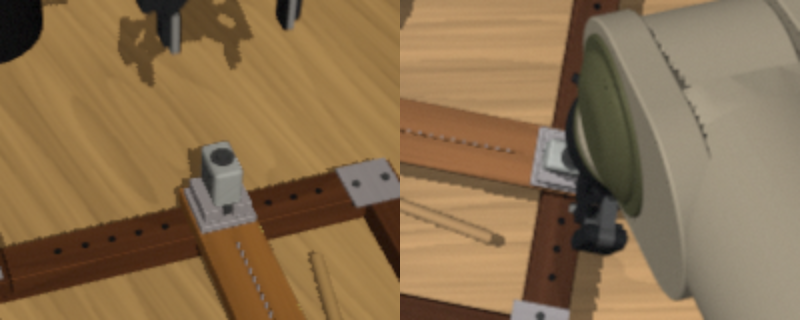

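Picture shows the fingers coming in above the collar, aligned to it. Descending.

>>> drive_tool(increments=[0, 25, 0, 0, 0, 60, 0, 0, 0, 95, 0, 0, 0, 120, 0, 0, 0, 138, 0, 0, 0, 148, 0, 0, 0, 152, 0, 0, 0, 152, 0, 0])

```text
time: 3.1
tool_pos: [512.3, -70.0, 79.5]
tcp_rot: [-0.445, 0.445, -0.55, 0.55]
ft_force: [0.7, -0.1, -0.1]
gripper_width: 85.1
```

```bash
python3 -c "
from h import *
goto([512,-70,79],-12)
a=env.get_image('scene')[130:250,280:430];b=env.get_image('top')[250:370,310:460]
a,b=[cv2.resize(i,(400,320),interpolation=cv2.INTER_CUBIC) for i in(a,b)]
cv2.imwrite('pics/down.png',np.hstack([a,b]))"
```

```text
t 3.1 pos [512.3 -70.   79.5] w 85.1 F [ 0.7 -0.1 -0.1] q [ 0.18  0.6  -0.22  2.19  0.33  0.39 -0.52]
R [[-0.209, 0.0, 0.978], [-0.978, -0.0, -0.209], [0.0, -1.0, 0.0]] shift [ 0.1  0.5 -0.3]
z ang -12.042315544432745 yaw [np.float64(-0.042315544432739216), np.float64(179.95768445556723)]
```

View pics/down.png

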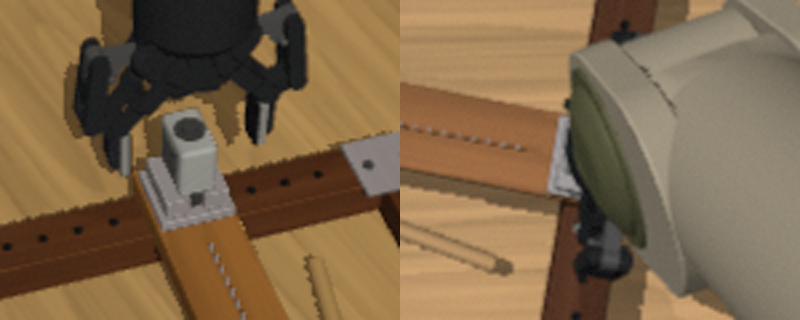

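Scene crop: fingertips at (122,165) and (260,140), with their midpoint on the collar (190,155). Closing.

>>> drive_tool(increments=[0, 0, 0, 0, 0, 0, 0, 0, 0, 0, 0, 0, 0, 0, 0, 0, 0, 0, 0, 0, 0, 0, 0, 0, 0, 0, 0, 0, 0, 0, 0, 0], gripper=0, squeeze=60)

```text
time: 4.2
tool_pos: [512.3, -69.7, 79.5]
tcp_rot: [-0.445, 0.445, -0.549, 0.55]
ft_force: [-0.5, -0.0, 6.3]
gripper_width: 25.3
```

```bash
python3 -c "
from h import *
goto([512,-70,79],-12);print(env.sense()['moment'])
a=env.get_image('scene')[130:250,280:430];b=env.get_image('top')[250:370,310:460]
a,b=[cv2.resize(i,(400,320),interpolation=cv2.INTER_CUBIC) for i in(a,b)]
cv2.imwrite('pics/grip.png',np.hstack([a,b]))"
```

```text
t 4.2 pos [512.3 -69.7  79.5] w 25.3 F [-0.5 -0.   6.3] q [ 0.18  0.6  -0.22  2.19  0.33  0.39 -0.52]
R [[-0.208, 0.0, 0.978], [-0.978, -0.0, -0.208], [0.0, -1.0, 0.0]] shift [ 0.3  0.5 -0.3]
z ang -12.022533239385961 yaw [np.float64(-0.02253323938595031), np.float64(179.97746676061405)]
[-0.05126365  0.11610894 -0.04527483]
```

View pics/grip.png

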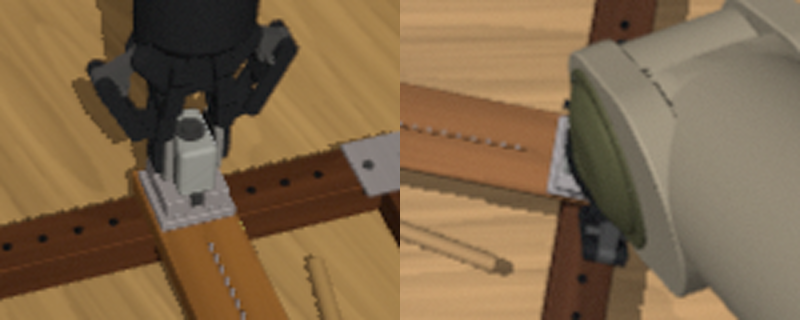

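Gripped at 25.3 mm on both flats. Lifting 14.5 mm (between 10 and 18).

>>> drive_tool(increments=[0, -2, 0, 0, 0, -5, 0, 0, 0, -8, 0, 0, 0, -11, 0, 0, 0, -13, 0, 0, 0, -14.5, 0, 0, 0, -14.5, 0, 0, 0, -14.5, 0, 0])

```text
time: 5.3
tool_pos: [512.3, -69.7, 93.7]
tcp_rot: [-0.445, 0.445, -0.55, 0.55]
ft_force: [4.5, -0.4, -11.2]
gripper_width: 25.4
```

```bash
python3 -c "
from h import *
goto([512,-70,79],-12);print(env.sense()['moment'])
a=env.get_image('scene')[130:250,280:430];b=env.get_image('top')[250:370,310:460]
a,b=[cv2.resize(i,(400,320),interpolation=cv2.INTER_CUBIC) for i in(a,b)]
cv2.imwrite('pics/lift.png',np.hstack([a,b]))"
```

```text
t 5.3 pos [512.3 -69.7  93.7] w 25.4 F [  4.5  -0.4 -11.2] q [ 0.19  0.57 -0.24  2.18  0.32  0.42 -0.51]
R [[-0.208, 0.0, 0.978], [-0.978, 0.0, -0.208], [-0.0, -1.0, 0.0]] shift [ 0.4 14.7 -0.2]
z ang -12.017243425935913 yaw [np.float64(-0.017243425935902224), np.float64(179.98275657406407)]
[-0.20214166 -0.94573966 -0.0352028 ]
```

View pics/lift.png

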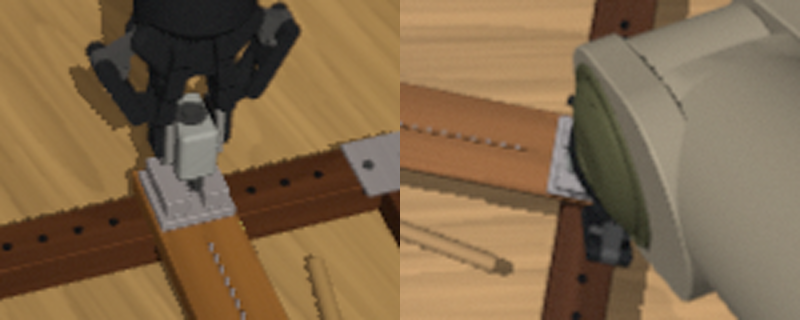

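Collar clearly up, housing still, spring force 11 N fits the curve. Turning.

>>> drive_tool(increments=[0, 0, 0, 4, 0, 0, 0, 11, 0, 0, 0, 20, 0, 0, 0, 29, 0, 0, 0, 37, 0, 0, 0, 43, 0, 0, 0, 45, 0, 0, 0, 45])

```text
time: 6.4
tool_pos: [511.9, -69.5, 93.7]
tcp_rot: [0.201, -0.201, 0.678, -0.678]
ft_force: [2.2, 0.2, -12.0]
gripper_width: 25.2
```

```bash
python3 -c "
from h import *
goto([512,-70,79],-102);print(env.sense()['moment'])"
```

```text
t 6.4 pos [511.9 -69.5  93.7] w 25.2 F [  2.2   0.2 -12. ] q [ 0.05  0.57 -0.03  2.19  0.04  0.39 -1.01]
R [[-0.838, -0.001, 0.546], [-0.546, 0.0, -0.838], [0.0, -1.0, -0.0]] shift [ 0.2 14.7  0.5]
z ang -56.93287006383386 yaw [np.float64(45.06712993616614), np.float64(-134.9328700638339)]
[ 0.02567511 -0.63653523 -0.01456915]
```

>>> drive_tool(increments=[0, 0, 0, 4, 0, 0, 0, 11, 0, 0, 0, 20, 0, 0, 0, 29, 0, 0, 0, 37, 0, 0, 0, 43, 0, 0, 0, 45, 0, 0, 0, 45])

```text
time: 7.4
tool_pos: [511.8, -69.1, 93.7]
tcp_rot: [-0.073, 0.073, 0.704, -0.703]
ft_force: [2.0, 2.4, -12.2]
gripper_width: 25.1
```

```bash
python3 -c "
from h import *
goto([512,-70,79],-102);print(env.sense()['moment'])
a=env.get_image('scene')[130:250,280:430];b=env.get_image('top')[250:370,310:460]
a,b=[cv2.resize(i,(400,320),interpolation=cv2.INTER_CUBIC) for i in(a,b)]
cv2.imwrite('pics/turn.png',np.hstack([a,b]))"
```

```text
t 7.4 pos [511.8 -69.1  93.7] w 25.1 F [  2.    2.4 -12.2] q [-0.09  0.57  0.17  2.2  -0.25  0.39 -1.5 ]
R [[-0.979, -0.001, -0.206], [0.206, 0.001, -0.979], [0.001, -1.0, -0.0]] shift [-0.4 14.7  0.9]
z ang -101.87225693630484 yaw [np.float64(0.12774306369516353), np.float64(-179.87225693630484)]
[ 0.70581655 -0.45914979  0.08013265]
```

View pics/turn.png

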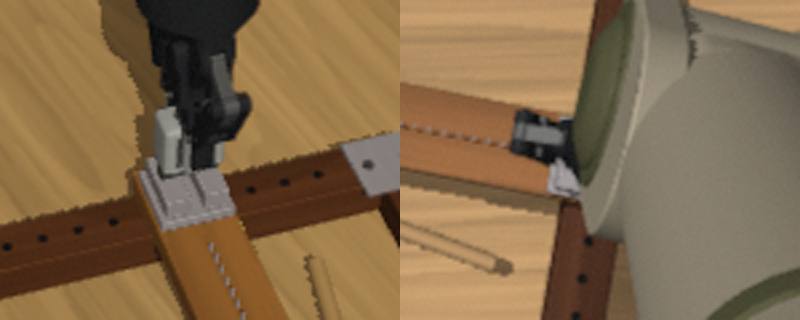

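The collar is a quarter turn round with the slot empty. Lowering the key onto the housing, then opening.

>>> drive_tool(increments=[0, 1.5, 0, 0, 0, 3, 0, 0, 0, 4, 0, 0, 0, 4.5, 0, 0, 0, 4.5, 0, 0])

```text
time: 8.12
tool_pos: [511.9, -69.1, 89.6]
tcp_rot: [-0.074, 0.073, 0.704, -0.703]
ft_force: [-0.6, 5.8, -3.5]
gripper_width: 25.4
```

>>> drive_tool(increments=[0, 4.5, 0, 0, 0, 4.5, 0, 0, 0, 4.5, 0, 0, 0, 4.5, 0, 0, 0, 4.5, 0, 0, 0, 4.5, 0, 0, 0, 4.5, 0, 0, 0, 4.5, 0, 0], gripper=80)

```text
time: 9.12
tool_pos: [512.2, -69.7, 84.8]
tcp_rot: [0.074, -0.074, -0.703, 0.703]
ft_force: [0.3, -0.1, 0.3]
gripper_width: 80.3
```

I repeated the 4.5 mm shift in the opening call, so the tool went a further 4.5 mm down while releasing. The reading is contact-free (0.3 N). Rising and moving aside to look.

>>> drive_tool(increments=[0, -5, 0, 0, 0, -20, 0, 0, 0, -50, 0, 0, 0, -90, 0, 0, 0, -130, 0, 0, 0, -150, 0, 0, 0, -150, 35, 0, 0, -150, 90, 0, 0, -150, 145, 0, 0, -150, 195, 0, 0, -150, 220, 0, 0, -150, 220, 0])

```text
time: 10.62
tool_pos: [465.4, -287.0, 235.8]
tcp_rot: [0.075, -0.076, -0.703, 0.703]
ft_force: [-0.6, 1.2, -0.1]
gripper_width: 79.9
```

```bash
python3 - <<'E'
from h import *
goto([512,-70,79],-102)
A=env.get_image('scene');B=env.get_image('top')
for c in("scene","top"):
    for q in("collar_grip","corner_lift"):
        for d in env.silhouettes(c,q): print(c,q,round(d["conf"],2),d["location"],d["mask"].sum())
a0,b0=cv2.imread("pics/scene0.png"),cv2.imread("pics/top0.png")
f=lambda i,r,c:cv2.resize(i[r:r+75,c:c+100],(400,300),interpolation=cv2.INTER_CUBIC)
cv2.imwrite("pics/end1.png",np.vstack([np.hstack([f(A,155,305),f(B,275,340)]),np.hstack([f(A,335,215),f(B,120,200)])]))
cv2.imwrite("pics/end2.png",A)
# corner change
for n,X,Y,r,c in(("scene",A,a0,335,230),("top",B,b0,135,220)): print(n,np.abs(X[r:r+60,c:c+60].astype(int)-Y[r:r+60,c:c+60]).mean())
E
```

```text
t 10.625 pos [ 465.4 -287.   235.8] w 79.9 F [-0.6  1.2 -0.1] q [ 0.22  0.39  0.31  2.02 -0.17  0.75 -1.15]
R [[-0.977, 0.001, -0.212], [0.212, -0.001, -0.977], [-0.001, -1.0, 0.001]] shift [   0.6  156.6 -222.1]
z ang -102.24777410504893 yaw [np.float64(-0.24777410504893282), np.float64(179.75222589495104)]
scene collar_grip 0.85 [186.2, 351.6] 560
scene corner_lift 0.81 [372.1, 266.6] 779
top collar_grip 0.76 [309.1, 384.9] 397
top corner_lift 0.56 [151.7, 238.6] 486
scene 0.8109259259259259
top 1.6086111111111112
```

View pics/end1.png

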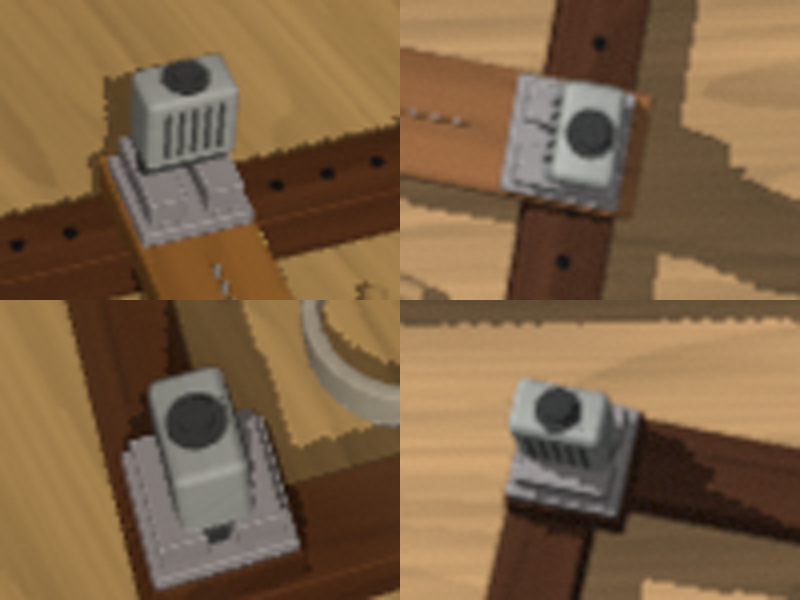

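View pics/end2.png

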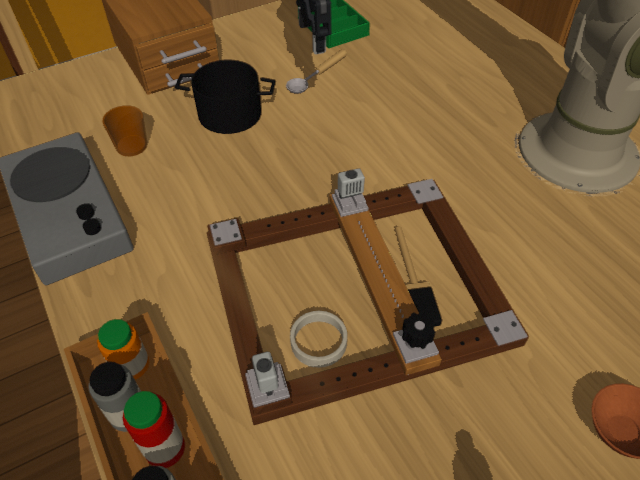

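The collar at scene (351,185) now stands a quarter turn round, raised, with its slot exposed. The corner collar at (265,375) is still in its slot. A quick height check, then I'll hand in.

```bash
python3 -c "
from h import *
print(tri({'scene':(351.2,174.2),'top':(387,308.2)}))
print(env.sense()['ft_force'],np.abs(env.sense()['qvel']).max())
print(env.sign_off())"
```

```text
(array([512.46742653, -69.23621564, 121.74883034]), [np.float64(1.1569978998680874), np.float64(1.1569978998680777)])
[ 0.2581636   0.45815035 -0.5126933 ] 0.00493504718978531
the job is handed in; nothing more can be done
None
```

The crossbar is unlocked. I gripped the collar on its right end, pulled it up about 14 mm, turned it 90° clockwise, lowered its key onto the housing and let go. I handed the job in at about 11 s of the 32 s allowed.

**Last checks:**
- **Collar:** the final pictures show it a quarter turn round with the slot exposed. Its top rose from z ≈ 111 to 122 mm, which matches the expected 10 mm resting height within measurement error.
- **Corner collar:** it looks unchanged and is still down in its slot.
- **Frame and arm:** the frame did not visibly move. The arm was clear of everything at hand-in, with wrist force under 1 N.

**One slip:** I repeated a 4.5 mm downward shift in the call that opened the gripper, so the tool went a little lower than planned while releasing. The force read after release was about 0.3 N, and the collar stayed up.

No check failed. The camera triangulation left 1–2 mm of residual.

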